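# Unpin the aquarium cabinet's pull-out tray and close it

## Task

The pull-out tray under the aquarium is locked out by a red-headed pin. Draw the pin straight up out of its bore and park it hanging upright in the open notch of the yellow block beside it, flange resting on the block, and let go of it. Then slide the tray fully home to its back stop, gently, so that everything stays upright on the turntable.

Things in the scene. Friction and masses are not known exactly. Their poses are not given: they have to be found in the camera images.
- runner: White laminate runner board, 380 x 420 x 12 mm, fixed on the cabinet floor. Its x axis is the tray's closing direction (away from the robot at yaw 0), y to the left, z up. Origin at cabinet floor level, on the tray's centre line. It carries two rails, a grey back stop, a grey bore block and the yellow notch block.
- pin: Lock pin, loose, 60 g: steel shank 12 mm diameter, 36 mm long, below a red flange (32 mm diameter, 5 mm thick); above that a red round grip 20 mm diameter, 42 mm tall. Origin at the centre of the flange's underside; z up along the pin. At the start its flange rests on the tray's green lug (14 mm thick) and the shank goes through it into the grey block below.
- bore (a point): Mouth of the pin bore (16.5 mm diameter) at the top face of the tray's green lug when the tray is out, 57 mm above the cabinet floor; 155 mm to the right (-y) of the tray's centre line. Axes as the runner's.
- notch (a point): Middle of the parking notch at the yellow block's top face, 57 mm above the cabinet floor, 80 mm to the right (-y) of the bore. The notch is a vertical slot 19 mm wide (y), 44 mm long (x), 45 mm deep, open at the top and at its front (-x) end. Cheeks 18 mm wide either side carry the parked pin's flange. Axes as the runner's.
- tray (a joint): Travel of the tray along the runner's x axis, m: 0 = out, as pinned at the start; 0.09 = fully home at its stop. Slides with about 2 N of friction and stays where left.
- push_tab (a point): On the tray: centre of the front face of the green tab in the middle of the tray's front, 83 mm above the cabinet floor. Tab 90 mm wide (y), 12 mm thick (x), from 18 to 98 mm above the cabinet floor; push it along the runner's +x. The white tray is 230 x 230 mm, sides 48 mm high (front 53), its middle 115 mm behind this point.
- turntable: Grey plastic turntable, 200 mm diameter, 18 mm thick, loose on the tray floor. Origin at the centre of its underside, 24 mm above the cabinet floor; z up. The four things below stand on it.
- tub: Closed blue filter media tub, 76 mm diameter, 75 mm tall, upright on the turntable. Origin at the centre of its underside, z up.
- bell: White plastic gravel vacuum bell, 50 mm diameter at its mouth, 80 mm tall, standing mouth down on the turntable. Origin at the centre of its underside, z up.
- valve: Black check valve lying flat on the turntable: disc 30 mm diameter and 16 mm tall with two nipples along its x, 52 mm over all. Origin at the centre of its underside, z up.
- cave: Terracotta shrimp cave, a half pipe 50 mm long (x), 61 mm wide, 33 mm tall, arch up on the turntable. Origin at the centre of its underside, z up.
Mind the look-alikes: they are no part of the job. There is more than one size of the tub; the job needs the larger.

How it is judged:
By the outcome, as a careful person would: the job done as asked, in the order asked, and still so for the second after the job is handed in, with the robot touching nothing.
It also fails if it takes over 48 s, if anything falls off the work surface, if the arm or the gripper's body presses on something with over 40 N, if the wrist force passes 120 N, or if a joint passes its speed limit or range.

## Robot

A 7-joint arm with a two-finger parallel gripper is mounted at the origin on the work surface. World frame = base frame: x ahead of the robot, y to its left, z up, the work surface at z = 0. Lengths are in m, angles in rad, forces in N, time in s.
With the tool pointing down it reaches from about 0.4 to 0.85 m from the base axis. Payload 10.4 kg.
Tool frame: the origin (TCP) lies midway between the tips of the shut fingers; the grasp point (between the pads) lies 19 mm behind it; z points along the fingers, y is the line along which they close (so a half turn about z gives the same grasp; the last joint's range is limited). The gripper opens to 87 mm and grips with 3 to 60 N. Pads are 19 mm wide; open, the fingers measure 117 mm over their backs; the gripper's body (75 mm by 190 mm) begins 51 mm behind the grasp point.
Start: joints at [1.158, 0.332, -0.065, 1.46, 0.022, 1.35, -0.088], TCP at [0.238, -0.578, 0.223] pointing down, gripper open.
Joint ranges: [-2.6, 2.6], [-0.5, 2.12], [-1.47, 1.34], [0.16, 2.42], [-1.27, 4.41], [0.06, 2.06], [-2.6, 2.6]. Speed limits (rad/s): [2.22, 2.22, 2.79, 2.79, 3.14, 3.14, 3.14].

## Interface

Orientations are given as a unit quaternion [w, x, y, z].
In Python, from plant import env, viewer, order gives the robot as it stands. The module is installed in compiled form; this text tells all that it offers.
- The arm moves only by the tool apply_moves, never from a script. Its argument "commands" is a list of rows, each a list of 3 entries, a list of its own where there are three numbers: the finger opening in m, from 0 to 0.087, then the shift along the world's x, y, z in m, then the turn, a rotation vector about the world's x, y, z in rad. A call has 1 to 10 rows; each row shifts and turns the commanded pose from where the row before left it; what a row does not reach is not made up. A row lasts 1/8 s, in which the tool goes at most 62.5 mm and 10.7 degrees, less where a joint would pass 70% of its speed; a pose out of reach is approached as far as the arm can. A call is refused whole if a number of a shift passes 0.0625 or a number of a turn 0.188, either way. A call with a gripper value outside its range is refused whole. The fingers move at their own pace and stop on an object; "force" is the grip in N (left out, the last holds). Time passes only in rows, so rows that do not move let the fingers close. It gives the time, the measured TCP pose, the force, the opening and the grip force at its end, in the units of the state.
- env.get_obs(): the state, without advancing time (a new reading comes with each control period).
- viewer.get_image(name): name is "scene" or "top"; returns (picture, depth): 400x640x3 uint8, blue, green, red; 400x640 float32, m along the optical axis (not along the pixel's ray), 0 where there is no reading.
- viewer.camera_model(name): a dict with "fx", "fy", "cx", "cy" (pixels), "origin" and "rotation" of the camera in the world. Camera axes: x right, y up, looking along -z (the intrinsics and any distortion apply to the point x, -y, -z); pixel columns grow to the right and rows downward; lengths in m; the calibration is good to about 2 mm. A picture is of the moment at which its call begins. camera_model takes no time and is no camera call.
- order.close_job(): hands the job in; it is judged then, once.
The state is a dict: "clock": time; "joint_positions": joint angles; "qvel": joint speeds; "joint_torque": joint torques, N m; "tcp_pos": TCP position; "tool_rot": TCP orientation; "contact_force": force on the tool from outside, world axes, zero at the start; "wrist_torque": the same for the moment, N m; "opening": finger opening in m; "grip_force": force on a finger pad.
Only numpy, scipy, OpenCV 4.12 (cv2) and the standard library are available. Lean on these libraries where they do the work, as an engineer would, in place of code of your own. Each camera call takes 0.05 s, during which the arm holds its last target. There are 200 camera calls.

## Working session

There is one attempt and no reset: what is moved stays moved. The work goes in short steps, Python scripts to look and compute and a tool call to move; the robot and the scene stay as the last step left them, time stands still between calls to the robot, and variables do not carry over. Pictures are saved under pics/ and viewed, at most 10 in all, crops included, and the job is handed in when it is done.

Besides the shell and the picture viewer there is one more tool, called after "Request:" as name([rows], argument=value, ...), one row to a line, values as JSON. apply_moves: Moves the arm, as the interface text tells. Its arguments: {"type":"object","properties":{"commands":{"type":"array"},"force":{"type":"number"}},"required":["commands"]}

```bash
mkdir -p pics
cat > h.py <<'E'
import numpy as np, cv2
from plant import env, viewer, order
def pts(name, d, cm=None):
    c=cm or viewer.camera_model(name)
    v,u=np.mgrid[0:400,0:640]
    p=np.stack([(u-c['cx'])/c['fx']*d,-(v-c['cy'])/c['fy']*d,-d],-1)
    return p@np.array(c['rotation']).T+np.array(c['origin'])
E
python3 - <<'E'
from h import *
for n in ("scene","top"):
    i,d=viewer.get_image(n); cv2.imwrite(f"pics/{n}0.png",i); np.save(n+"d.npy",d); np.save(n+"i.npy",i)
    print(viewer.camera_model(n))
print(env.get_obs())
E
```

```text
{'fx': 428.24319708373696, 'fy': 428.24319708373696, 'cx': 318.4523207264939, 'cy': 201.67379162096844, 'origin': array([0.97393789, 0.64006493, 0.60427834]), 'rotation': array([0.26553179, 0.12546814, 0.42154848, 0.8579321 ])}
{'fx': 367.11901645808047, 'fy': 367.11901645808047, 'cx': 319.47489759256973, 'cy': 203.38331341780247, 'origin': array([0.51034203, 0.10387241, 0.79351539]), 'rotation': array([ 0.7152867 ,  0.03651909, -0.06904727, -0.69445213])}
{'clock': 0.1, 'joint_positions': array([ 1.1583995 ,  0.33280585, -0.06472236,  1.46084342,  0.02159164,
        1.34986885, -0.08849063]), 'qvel': array([ 1.73641721e-03, -1.70590749e-03, -2.52804057e-04, -3.92834706e-03,
       -1.69082010e-03,  1.26300161e-04,  5.92903572e-05]), 'joint_torque': array([ 2.24905561e-03, -6.24546075e+01,  2.51232827e-02, -3.90718281e+01,
       -6.14722073e-02,  3.66427365e-02,  9.44788985e-05]), 'tcp_pos': array([ 0.23738755, -0.57780499,  0.22184195]), 'tool_rot': array([-5.99540199e-04,  9.81062554e-01,  1.93690183e-01, -1.37941327e-04]), 'contact_force': array([ 0.42408672, -0.01417234, -0.20765766]), 'wrist_torque': array([ 0.03268944,  0.01960569, -0.00491243]), 'grip_force': 0.0, 'opening': 0.08703692780062249}
```

View pics/scene0.png

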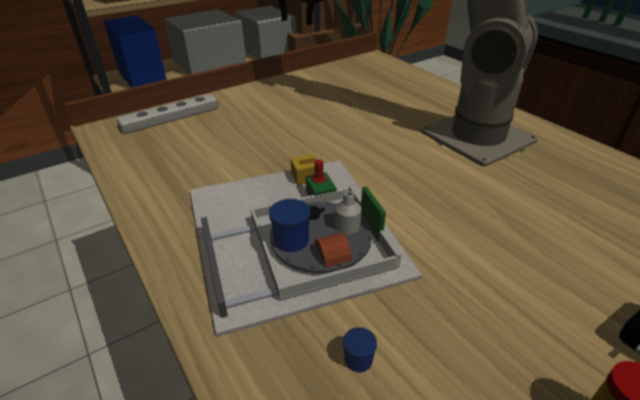

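View pics/top0.png

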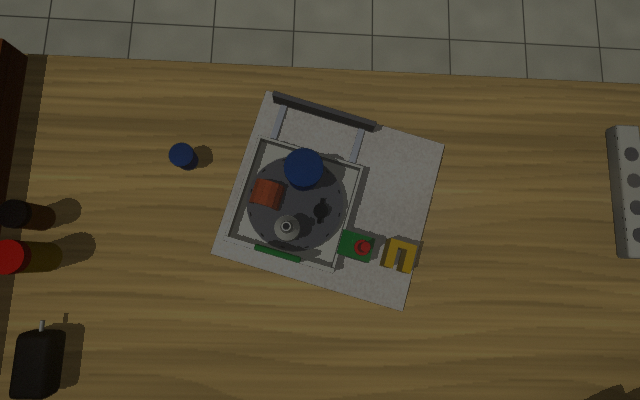

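The top view shows the runner yawed by about -16°. The pin grip is at about (362,247), the yellow notch block at (401,254) with its notch opening downward in the image, the green tab at (277,253) and the back stop running from (275,97) to (375,127).

```bash
cat >> h.py <<'E'
from scipy.spatial.transform import Rotation as R
def rot(q): return R.from_quat(np.r_[q[1:],q[0]]).as_matrix()
def cm(n):
    c=dict(viewer.camera_model(n)); c['rotation']=rot(c['rotation']); return c
def hsv(i): return cv2.cvtColor(i,cv2.COLOR_BGR2HSV)
def mask(i,col):
    H=hsv(i); h,s,v=H[...,0].astype(int),H[...,1],H[...,2]
    return {'red':((h<6)|(h>174))&(s>170)&(v>60),'yellow':(h>20)&(h<32)&(s>170)&(v>70),'green':(h>45)&(h<85)&(s>120)&(v>25),'blue':(h>100)&(h<125)&(s>120)}[col]
def show(tag,col,P,m,box):
    u0,u1,v0,v1=box; b=np.zeros_like(m); b[v0:v1,u0:u1]=m[v0:v1,u0:u1]
    return P[b], b
E
python3 - <<'E'
from h import *
boxes={'top':{'red':(345,380,235,262),'yellow':(378,425,230,280),'green':(335,380,225,265),'blue':(280,330,140,190)},
'scene':{'red':(305,335,155,190),'yellow':(285,325,150,190),'green':(300,340,165,200),'blue':(265,315,195,255)}}
for n in ('top','scene'):
    i=np.load(n+'i.npy');d=np.load(n+'d.npy');P=pts(n,d,cm(n))
    for c,b in boxes[n].items():
        p,m=show(n,c,P,mask(i,c),b); p=p[p[:,2]>-.5]
        print(n,c,len(p),np.percentile(p,[2,50,98],axis=0).round(4).tolist())
        zt=np.percentile(p[:,2],95); t=p[abs(p[:,2]-zt)<.006]; 
        print('  top z',zt.round(4),len(t),(t.min(0)+t.max(0))[:2]/2, cv2.minAreaRect((t[:,:2]*1000).astype(np.float32)))
    # green tab
    b=(245,305,235,270) if n=='top' else (355,390,180,235)
    p,m=show(n,'g',P,mask(i,'green'),b); zt=np.percentile(p[:,2],95); t=p[abs(p[:,2]-zt)<.008]
    print(n,'tab',zt,len(t),cv2.minAreaRect((t[:,:2]*1000).astype(np.float32)))
    # white board top / table height
    g=P[(np.abs(P[...,2]-.012)<.006)&(hsv(i)[...,1]<40)]
    print(n,'board',len(g),np.median(g,0),cv2.minAreaRect((g[:,:2]*1000).astype(np.float32)))
P=pts('top',np.load('topd.npy'),cm('top'))
for u,v in[(200,220),(400,180),(300,320),(400,340),(325,115),(362,247),(277,253),(402,245),(303,165),(286,226)]: print(u,v,P[v,u].round(4))
i=np.load('topi.npy'); cv2.imwrite('pics/crop0.png',cv2.resize(i[210:290,240:440],None,fx=4,fy=4,interpolation=cv2.INTER_CUBIC)+20)
E
```

```text
top red 156 [[0.5222, -0.0219, 0.0608], [0.5347, -0.0122, 0.0721], [0.5498, -0.0014, 0.1069]]
  top z 0.1061 77 [ 0.53563018 -0.01423243] ((535.6369018554688, -14.219260215759277), (15.243407249450684, 17.000795364379883), 89.58705139160156)
top yellow 584 [[0.491, -0.1227, 0.0547], [0.5248, -0.0985, 0.0575], [0.5521, -0.0641, 0.0603]]
  top z 0.0598 580 [ 0.52240301 -0.09344545] ((521.5025634765625, -94.0567626953125), (55.81886672973633, 57.857784271240234), 74.74633026123047)
top green 535 [[0.5122, -0.0312, 0.0549], [0.541, 0.0078, 0.0575], [0.5672, 0.0301, 0.0603]]
  top z 0.0596 532 [ 5.39079209e-01 -4.74908683e-04] ((539.302490234375, -3.342296600341797), (65.62165069580078, 49.1974983215332), 74.9581527709961)
top blue 1207 [[0.6482, 0.073, 0.1126], [0.6804, 0.1072, 0.117], [0.7146, 0.1398, 0.1197]]
  top z 0.1191 1174 [0.68201665 0.10679361] ((682.093505859375, 106.85861206054688), (74.07707214355469, 72.11953735351562), 1.506727933883667)
top tab 0.1001062268693125 239 ((519.4324340820312, 149.97015380859375), (87.49433898925781, 9.732963562011719), 74.97380828857422)
top b
[... 1030 characters left out ...]
10.95805358886719), (71.55490112304688, 68.00035858154297), 12.529125213623047)
scene tab 0.09936631205352575 162 ((520.8506469726562, 153.9820556640625), (83.50279235839844, 10.174698829650879), 74.84651947021484)
scene board 13142 [0.73991795 0.05307421 0.01239253] ((262.62872314453125, -560.255859375), (2314.447509765625, 1139.0235595703125), 86.41107940673828)
200 220 [ 5.860e-01  3.237e-01 -2.000e-04]
400 180 [ 0.6865 -0.1066  0.0119]
300 320 [0.3837 0.103  0.0017]
400 340 [ 0.3471 -0.1071  0.0011]
325 115 [0.8214 0.0631 0.0305]
362 247 [ 0.5345 -0.0087  0.1036]
277 253 [0.5192 0.1501 0.0983]
402 245 [ 0.5425 -0.0981  0.0551]
303 165 [0.6853 0.1071 0.1162]
286 226 [0.5751 0.138  0.0411]
```

View pics/crop0.png

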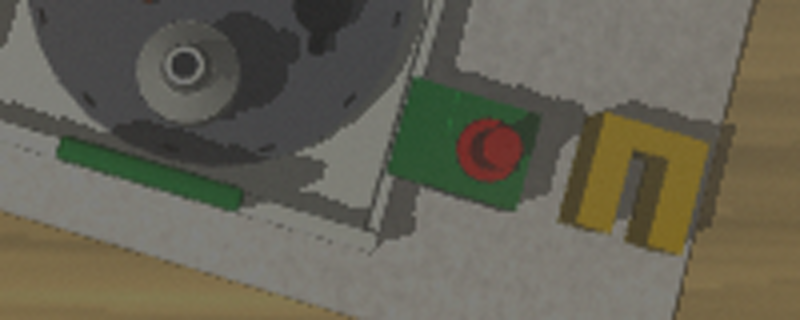

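The closer crop shows the red pin at about (365,247), centred on its green lug, with the notch opening toward the robot. Both views put the runner yaw at -15°. That gives these world positions:

| Point | x (m) | y (m) |
|---|---|---|
| Bore | 0.536 | -0.013 |
| Notch | 0.515 | -0.090 |
| Tab front | 0.514 | 0.153 |

I'll close the fingers along the runner's y axis.

Request:
apply_moves([
  [0.06,[0.025,0.047,0],[0,0,-0.065]],
  [0.06,[0.025,0.047,0],[0,0,-0.065]],
  [0.06,[0.025,0.047,0],[0,0,-0.065]],
  [0.06,[0.025,0.047,0],[0,0,-0.065]],
  [0.06,[0.025,0.047,0],[0,0,-0.065]],
  [0.06,[0.025,0.047,0],[0,0,-0.065]],
  [0.06,[0.025,0.047,0],[0,0,-0.065]],
  [0.06,[0.025,0.047,0],[0,0,-0.065]],
  [0.06,[0.025,0.047,0],[0,0,-0.065]],
  [0.06,[0.025,0.047,0],[0,0,-0.065]],
], force=30)

```text
clock: 1.35
tcp_pos: [0.4879, -0.1066, 0.2224]
tool_rot: [0.0, 0.991, -0.131, -0.0]
contact_force: [1.2, -1.0, 0.3]
opening: 0.0601
grip_force: 0.0
```

Request:
apply_moves([
  [0.06,[0.024,0.046,0],[0,0,0]],
  [0.06,[0.024,0.0465,0],[0,0,0]],
  [0.06,[0,0,-0.03],[0,0,0]],
  [0.06,[0,0,-0.03],[0,0,0]],
  [0.06,[0,0,-0.03],[0,0,0]],
  [0.06,[0,0,0],[0,0,0]],
])

```text
clock: 2.1
tcp_pos: [0.5338, -0.0157, 0.1305]
tool_rot: [0.0, 0.992, -0.13, -0.002]
contact_force: [-0.2, 0.4, 1.0]
opening: 0.0604
grip_force: 0.0
```

Run:
```python
from h import *
i,d=viewer.get_image("scene"); cv2.imwrite("pics/s1.png",cv2.resize(i[80:230,220:420],None,fx=4,fy=4,interpolation=cv2.INTER_CUBIC))
```

```text
(no output)
```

View pics/s1.png

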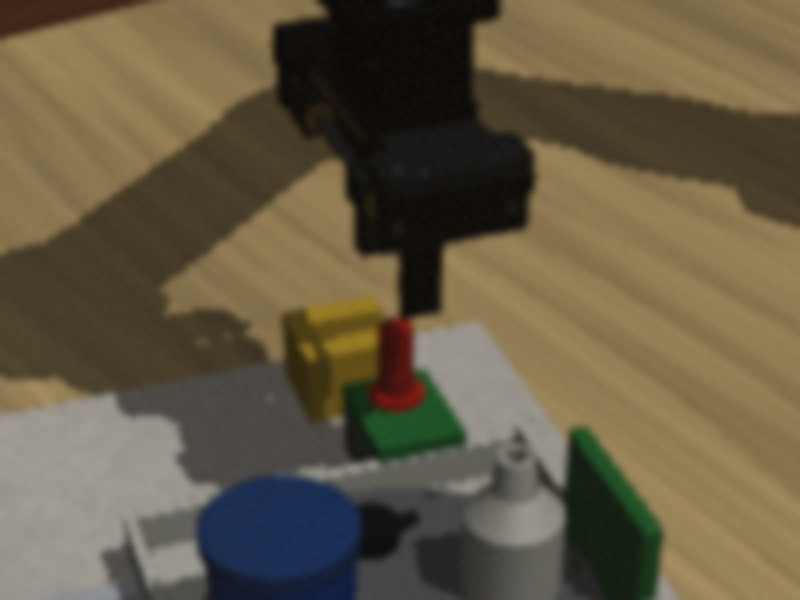

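The open fingers straddle the pin just above its grip, with nothing in the way below. Now I'll go down and grasp.

Request:
apply_moves([
  [0.06,[0.001,0.0015,-0.02],[0,0,0]],
  [0.06,[0.001,0.001,-0.02],[0,0,0]],
  [0.06,[0,0,-0.02],[0,0,0]],
  [0.06,[0,0,0],[0,0,0]],
  [0.06,[0,0,0],[0,0,0]],
])

```text
clock: 2.78
tcp_pos: [0.5385, -0.0131, 0.0742]
tool_rot: [-0.0, 0.992, -0.13, 0.001]
contact_force: [-0.1, -0.3, -0.1]
opening: 0.06
grip_force: 0.0
```

Request:
apply_moves([
  [0.06,[-0.002,0,-0.003],[0,0,0]],
  [0.015,[0,0,0],[0,0,0]],
  [0.015,[0,0,0],[0,0,0]],
  [0.015,[0,0,0],[0,0,0]],
  [0.015,[0,0,0],[0,0,0]],
  [0.015,[0,0,0],[0,0,0]],
  [0.015,[0,0,0],[0,0,0]],
])

```text
clock: 3.65
tcp_pos: [0.5355, -0.0132, 0.0696]
tool_rot: [0.0, 0.992, -0.13, -0.0]
contact_force: [0.3, -0.6, -0.7]
opening: 0.0193
grip_force: 30.0
```

Request:
apply_moves([
  [0.015,[0,0,0.003],[0,0,0]],
  [0.015,[0,0,0.006],[0,0,0]],
  [0.015,[0,0,0.008],[0,0,0]],
  [0.015,[0,0,0.01],[0,0,0]],
  [0.015,[0,0,0.01],[0,0,0]],
  [0.015,[0,0,0.01],[0,0,0]],
  [0.015,[0,0,0.008],[0,0,0]],
  [0.015,[0,0,0],[0,0,0]],
  [0.015,[0,0,0],[0,0,0]],
])

```text
clock: 4.78
tcp_pos: [0.5353, -0.0132, 0.1243]
tool_rot: [0.0, 0.992, -0.13, -0.0]
contact_force: [0.3, -0.3, -1.1]
opening: 0.0193
grip_force: 30.0
```

Run:
```python
from h import *
i,d=viewer.get_image("scene"); cv2.imwrite("pics/s2.png",cv2.resize(i[80:230,220:420],None,fx=4,fy=4,interpolation=cv2.INTER_CUBIC))
```

```text
(no output)
```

View pics/s2.png

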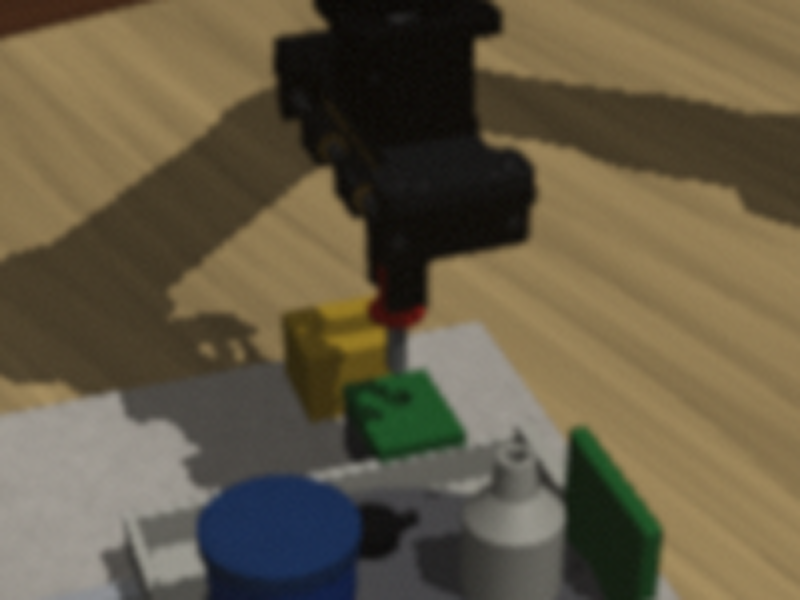

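The pin is clear of the lug and hangs vertically in the gripper. I'll shift it 80 mm along runner -y and lower it.

Request:
apply_moves([
  [0.015,[-0.003,-0.0113,0],[0,0,0]],
  [0.015,[-0.006,-0.022,0],[0,0,0]],
  [0.015,[-0.006,-0.022,0],[0,0,0]],
  [0.015,[-0.004,-0.015,0],[0,0,0]],
  [0.015,[-0.0015,-0.007,0],[0,0,0]],
  [0.015,[0,0,0],[0,0,0]],
  [0.015,[0,0,0],[0,0,0]],
  [0.015,[0,0,-0.005],[0,0,0]],
])

```text
clock: 5.82
tcp_pos: [0.5155, -0.0897, 0.1197]
tool_rot: [-0.0, 0.992, -0.129, 0.0]
contact_force: [0.5, 0.0, -0.3]
opening: 0.0192
grip_force: 30.0
```

Run:
```python
from h import *
o=env.get_obs();print(o['tcp_pos'])
a=cv2.resize(viewer.get_image("scene")[0][130:205,260:360],None,fx=4,fy=4,interpolation=cv2.INTER_CUBIC)
b=cv2.resize(viewer.get_image("top")[0][205:280,350:450],None,fx=4,fy=4,interpolation=cv2.INTER_CUBIC)
cv2.imwrite("pics/s3.png",np.hstack([a,b]))
```

```text
[ 0.51546542 -0.08971433  0.11970234]
```

View pics/s3.png

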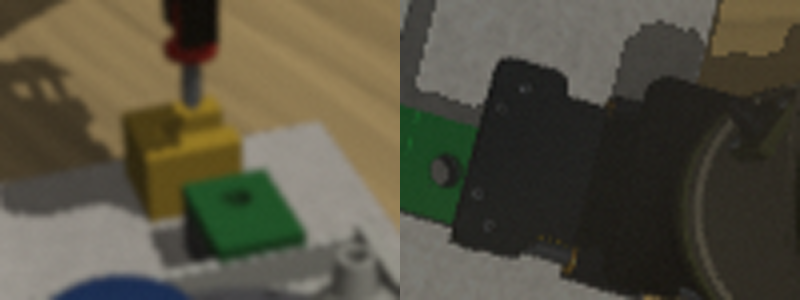

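The shank is above the notch and the empty bore is visible. I'll lower it partway and check the force.

Request:
apply_moves([
  [0.015,[-0.0002,-0.0008,-0.007],[0,0,0]],
  [0.015,[0,0,-0.007],[0,0,0]],
  [0.015,[0,0,-0.006],[0,0,0]],
  [0.015,[0,0,-0.005],[0,0,0]],
  [0.015,[0,0,0],[0,0,0]],
])

```text
clock: 6.55
tcp_pos: [0.5146, -0.0912, 0.0941]
tool_rot: [-0.0, 0.992, -0.13, -0.0]
contact_force: [0.3, -0.1, -0.5]
opening: 0.0189
grip_force: 30.0
```

Request:
apply_moves([
  [0.015,[0,0.0005,-0.007],[0,0,0]],
  [0.015,[0,0,-0.007],[0,0,0]],
  [0.015,[0,0,-0.006],[0,0,0]],
  [0.015,[0,0,-0.003],[0,0,0]],
  [0.015,[0,0,-0.001],[0,0,0]],
  [0.015,[0,0,0],[0,0,0]],
])

```text
clock: 7.3
tcp_pos: [0.5149, -0.0907, 0.0706]
tool_rot: [0.0, 0.992, -0.13, 0.0]
contact_force: [0.1, 0.0, -1.2]
opening: 0.0194
grip_force: 30.0
```

Request:
apply_moves([
  [0.015,[0,0,-0.001],[0,0,0]],
  [0.015,[0,0,-0.0005],[0,0,0]],
  [0.015,[0,0,0],[0,0,0]],
])

```text
clock: 7.68
tcp_pos: [0.5151, -0.0908, 0.0695]
tool_rot: [0.0, 0.992, -0.13, 0.0]
contact_force: [-1.4, 0.1, 5.4]
opening: 0.0192
grip_force: 30.0
```

The flange has reached the block (+5 N). Releasing and going up.

Request:
apply_moves([
  [0.05,[0,0,0],[0,0,0]],
  [0.05,[0,0,0],[0,0,0]],
  [0.05,[0,0,0],[0,0,0]],
  [0.05,[0,0,0],[0,0,0]],
  [0.05,[0,0,0.02],[0,0,0]],
  [0.05,[0,0,0.03],[0,0,0]],
  [0.05,[0,0,0.04],[0,0,0]],
  [0.05,[-0.02,0.04,0.02],[0,0,0]],
  [0.0,[-0.02,0.05,0],[0,0,0]],
  [0.0,[-0.02,0.05,0],[0,0,0]],
])

```text
clock: 8.93
tcp_pos: [0.4542, 0.0506, 0.1794]
tool_rot: [0.0, 0.992, -0.13, 0.0]
contact_force: [0.5, -0.0, 0.3]
opening: 0.0375
grip_force: 0.0
```

Request:
apply_moves([
  [0.0,[0.008,0.05,0],[0,0,0]],
  [0.0,[0.01,0.05,0],[0,0,0]],
  [0.0,[0,0,0],[0,0,0]],
  [0.0,[0,0,0],[0,0,0]],
])

```text
clock: 9.43
tcp_pos: [0.4727, 0.1488, 0.1788]
tool_rot: [0.0, 0.992, -0.13, -0.0]
contact_force: [-0.1, -0.4, 0.4]
opening: 0.0022
grip_force: 0.0
```

Run:
```python
from h import *
o=env.get_obs();print(o['tcp_pos'],o['opening'])
a=viewer.get_image("scene")[0][120:300,200:400]
b=viewer.get_image("top")[0][130:310,230:430]
cv2.imwrite("pics/s4.png",cv2.resize(np.hstack([a,b]),None,fx=2,fy=2,interpolation=cv2.INTER_CUBIC))
```

```text
[0.47272329 0.14878262 0.17882675] 0.002188546946116614
```

View pics/s4.png

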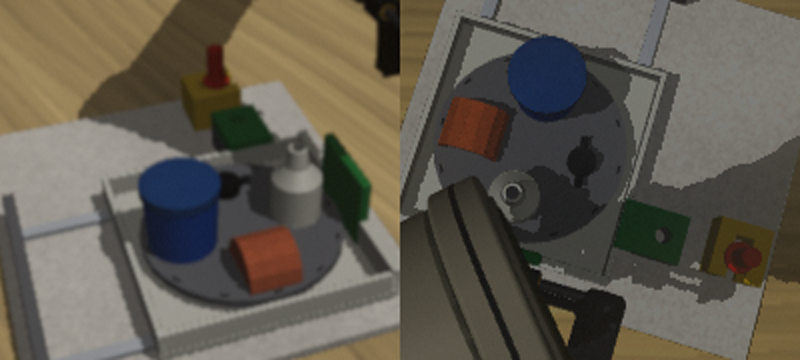

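The pin is parked upright in the notch, and everything on the turntable is undisturbed. Next I'll lower the closed fingers in front of the tab.

Request:
apply_moves([
  [0.0,[0.004,0.0145,0],[0,0,0]],
  [0.0,[0,0,-0.03],[0,0,0]],
  [0.0,[0,0,-0.04],[0,0,0]],
  [0.0,[0,0,-0.032],[0,0,0]],
  [0.0,[0,0,0],[0,0,0]],
  [0.0,[0.0048,-0.0013,0],[0,0,0]],
  [0.0,[0.0048,-0.0013,0],[0,0,0]],
  [0.0,[0.0029,-0.0008,0],[0,0,0]],
  [0.0,[0,0,0],[0,0,0]],
])

```text
clock: 10.65
tcp_pos: [0.4898, 0.1603, 0.0775]
tool_rot: [-0.0, 0.992, -0.13, 0.0]
contact_force: [-0.5, 0.0, -0.8]
opening: 0.0003
grip_force: 0.0
```

Request:
apply_moves([
  [0.0,[0.0014,-0.0004,0],[0,0,0]],
  [0.0,[0.0014,-0.0004,0],[0,0,0]],
  [0.0,[0.0014,-0.0004,0],[0,0,0]],
  [0.0,[0.0014,-0.0004,0],[0,0,0]],
  [0.0,[0.0014,-0.0004,0],[0,0,0]],
  [0.0,[0.0014,-0.0004,0],[0,0,0]],
  [0.0,[0.0014,-0.0004,0],[0,0,0]],
  [0.0,[0.0014,-0.0004,0],[0,0,0]],
  [0.0,[0.0014,-0.0004,0],[0,0,0]],
  [0.0,[0.0014,-0.0004,0],[0,0,0]],
])

```text
clock: 11.9
tcp_pos: [0.5033, 0.1563, 0.077]
tool_rot: [0.0, 0.992, -0.13, -0.0]
contact_force: [-1.0, -0.5, 1.1]
opening: 0.0003
grip_force: 0.8
```

Request:
apply_moves([
  [0.0,[0.0014,-0.0004,0],[0,0,0]],
  [0.0,[0.0014,-0.0004,0],[0,0,0]],
  [0.0,[0.0014,-0.0004,0],[0,0,0]],
  [0.0,[0.0014,-0.0004,0],[0,0,0]],
  [0.0,[0.0014,-0.0004,0],[0,0,0]],
  [0.0,[0.0014,-0.0004,0],[0,0,0]],
  [0.0,[0.0017,-0.0005,0],[0,0,0]],
  [0.0,[0.0019,-0.0005,0],[0,0,0]],
  [0.0,[0.0019,-0.0005,0],[0,0,0]],
  [0.0,[0.0019,-0.0005,0],[0,0,0]],
])

```text
clock: 13.15
tcp_pos: [0.5193, 0.152, 0.0771]
tool_rot: [-0.0, 0.992, -0.13, 0.0]
contact_force: [-1.3, 2.4, 0.5]
opening: 0.0001
grip_force: 1.1
```

Contact force is about 2 N, so the tray is sliding. About 74 mm remain.

Request:
apply_moves([
  [0.0,[0.0021,-0.0006,0],[0,0,0]],
  [0.0,[0.0023,-0.0006,0],[0,0,0]],
  [0.0,[0.0024,-0.0006,0],[0,0,0]],
  [0.0,[0.0024,-0.0006,0],[0,0,0]],
  [0.0,[0.0024,-0.0007,0],[0,0,0]],
  [0.0,[0.0024,-0.0006,0],[0,0,0]],
  [0.0,[0.0024,-0.0007,0],[0,0,0]],
  [0.0,[0.0024,-0.0006,0],[0,0,0]],
  [0.0,[0.0024,-0.0007,0],[0,0,0]],
  [0.0,[0.0024,-0.0006,0],[0,0,0]],
])

```text
clock: 14.4
tcp_pos: [0.5429, 0.1456, 0.0771]
tool_rot: [0.0, 0.992, -0.13, -0.0]
contact_force: [-1.5, 2.5, 1.0]
opening: 0.0004
grip_force: 1.1
```

Request:
apply_moves([
  [0.0,[0.0024,-0.0006,0],[0,0,0]],
  [0.0,[0.0024,-0.0007,0],[0,0,0]],
  [0.0,[0.0024,-0.0006,0],[0,0,0]],
  [0.0,[0.0024,-0.0007,0],[0,0,0]],
  [0.0,[0.0024,-0.0006,0],[0,0,0]],
  [0.0,[0.0024,-0.0007,0],[0,0,0]],
  [0.0,[0.0024,-0.0006,0],[0,0,0]],
  [0.0,[0.0024,-0.0007,0],[0,0,0]],
  [0.0,[0.0022,-0.0006,0],[0,0,0]],
  [0.0,[0.002,-0.0005,0],[0,0,0]],
])

```text
clock: 15.65
tcp_pos: [0.5663, 0.1393, 0.0771]
tool_rot: [0.0, 0.992, -0.13, -0.0]
contact_force: [-2.2, -0.1, 1.1]
opening: 0.0005
grip_force: 1.1
```

Request:
apply_moves([
  [0.0,[0.0018,-0.0005,0],[0,0,0]],
  [0.0,[0.0016,-0.0004,0],[0,0,0]],
  [0.0,[0.0016,-0.0004,0],[0,0,0]],
  [0.0,[0.0016,-0.0004,0],[0,0,0]],
  [0.0,[0.0016,-0.0004,0],[0,0,0]],
  [0.0,[0.0016,-0.0005,0],[0,0,0]],
  [0.0,[0.0016,-0.0004,0],[0,0,0]],
  [0.0,[0.0016,-0.0004,0],[0,0,0]],
  [0.0,[0.0016,-0.0005,0],[0,0,0]],
  [0.0,[0.0013,-0.0003,0],[0,0,0]],
])

```text
clock: 16.9
tcp_pos: [0.5821, 0.135, 0.0771]
tool_rot: [0.0, 0.992, -0.13, -0.0]
contact_force: [-2.6, 0.3, 2.2]
opening: 0.0005
grip_force: 1.1
```

Request:
apply_moves([
  [0.0,[0.001,-0.0003,0],[0,0,0]],
  [0.0,[0.001,-0.0003,0],[0,0,0]],
  [0.0,[0.001,-0.0002,0],[0,0,0]],
  [0.0,[0.001,-0.0003,0],[0,0,0]],
  [0.0,[0.001,-0.0002,0],[0,0,0]],
])

```text
clock: 17.52
tcp_pos: [0.5871, 0.1337, 0.0771]
tool_rot: [0.0, 0.992, -0.13, -0.0]
contact_force: [-2.0, 0.5, 1.1]
opening: 0.0005
grip_force: 1.0
```

Request:
apply_moves([
  [0.0,[0.001,-0.0003,0],[0,0,0]],
  [0.0,[0.001,-0.0002,0],[0,0,0]],
  [0.0,[0.001,-0.0003,0],[0,0,0]],
  [0.0,[0.001,-0.0003,0],[0,0,0]],
])

```text
clock: 18.02
tcp_pos: [0.5902, 0.1329, 0.077]
tool_rot: [0.0, 0.992, -0.13, -0.001]
contact_force: [-8.7, 0.9, 6.1]
opening: 0.0004
grip_force: 4.5
```

Request:
apply_moves([
  [0.0,[0.0008,-0.0002,0],[0,0,0]],
  [0.0,[0,0,0],[0,0,0]],
])

```text
clock: 18.27
tcp_pos: [0.5902, 0.1329, 0.077]
tool_rot: [0.0, 0.992, -0.129, -0.002]
contact_force: [-10.3, -0.8, 7.0]
opening: 0.0005
grip_force: 5.1
```

The force climbs while the position stays put, so the tray is at its stop. Backing off and looking.

Request:
apply_moves([
  [0.0,[-0.003,0.0008,0],[0,0,0]],
  [0.0,[-0.01,0.003,0],[0,0,0]],
  [0.0,[-0.03,0.008,0],[0,0,0]],
  [0.0,[-0.03,0.008,0],[0,0,0]],
  [0.0,[-0.03,0.008,0.04],[0,0,0]],
  [0.0,[-0.02,0.005,0.05],[0,0,0]],
  [0.0,[0,0,0.05],[0,0,0]],
  [0.0,[0,0,0],[0,0,0]],
])

```text
clock: 19.27
tcp_pos: [0.4703, 0.1664, 0.2208]
tool_rot: [-0.001, 0.992, -0.13, 0.004]
contact_force: [-0.5, -0.1, -0.8]
opening: 0.0005
grip_force: 0.0
```

Run:
```python
from h import *
i,d=viewer.get_image("scene");P=pts('scene',d,cm('scene'))
a=i[120:300,190:390]; i2,d2=viewer.get_image("top"); b=i2[90:270,240:440]
cv2.imwrite("pics/s5.png",cv2.resize(np.hstack([a,b]),None,fx=2,fy=2,interpolation=cv2.INTER_CUBIC))
m=mask(i,'green');p=P[m]; t=p[(p[:,2]>.09)&(p[:,2]<.11)]
r=cv2.minAreaRect((t[:,:2]*1000).astype(np.float32));print(r); print('tab X',r[0][0]*.9659-r[0][1]*.2588,'was 463.2')
print(env.get_obs()['clock'])
```

```text
((84.88751220703125, -464.46246337890625), (1663.1475830078125, 42.37847900390625), 48.64406967163086)
tab X 202.1957335632324 was 463.2
19.375
```

View pics/s5.png

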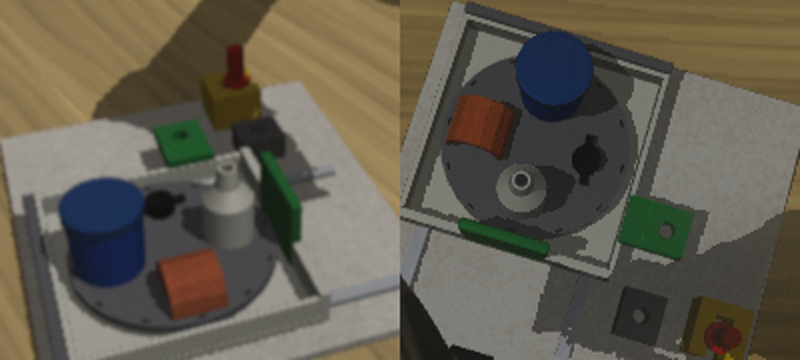

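The tray sits against the grey back stop, everything on the turntable is upright, and the pin hangs in the yellow notch with the robot clear.

```bash
python3 -c "
from plant import order
print(order.close_job())"
```

```text
the job is handed in; nothing more can be done
None
```

The job is handed in at about 19 s of the 48 s allowed: the pin is parked upright in the yellow notch and released, and the tray was then slid gently home to its stop with everything still upright on the turntable.

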